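# Shut a sprung sample cell with its locating pin and hold it pressed

## Task

Swing the open lid of the sample cell down onto the puck, then take the slim pin (not the thick one) from the rack and push it straight down through the lid's hole into the hole of the lower half, until its collar bears on the lid. A spring under the puck keeps the lid ajar: push down on the pin until the lid is fully shut, and finish while still gripping the pin and pressing the lid shut; do not let go. Leave the thick pin, the jar, the box of pucks and the mouse where they are.

Things in the scene. Friction and masses are not known exactly. Their poses are not given: they have to be found in the camera images.
- cell: Lower half of the sample cell: aluminium block fixed to the bench, 210 (x) x 120 (y) x 45 high. Origin: centre of its underside. The lid's hinge runs along its y axis at x = +85 (the end away from the robot); the pin hole is at x = -60. A round 46 mm well in its top at x = +10 holds the sprung stage and the puck.
- cell_hole (a point): Centre of the mouth of the pin hole in the lower half's top face, 45 above the bench, at x = -60 in the cell's frame. Vertical through hole, 13 mm wide. Axes as the cell's.
- lid_hinge (a point): Middle of the lid's hinge line, at x = +85, 51.5 above the bench. Axes as the cell's; the lid turns about y.
- lid (a joint): Lid angle. 0 = fully shut (level, pointing from the hinge to the robot), grows as it opens; 1.57 = upright; stop at 1.95. Starts at 1.3 to 1.85. The stiff damped hinge stays where left above 1.3; under about 1.1 it sinks by itself without slamming. Let down, it rests ajar on the puck at about 0.07 to 0.11; then about 4 to 8 N down at the pin hole presses it fully shut.
- lid_hole (a point): Centre of the 14 mm through hole in the lid, on the lid's outer (upper when shut) face; 145 mm from the hinge line. When the lid is shut it is straight above cell_hole, 57.5 above the bench; ajar it is up to 16 mm higher and less than 1.5 mm off sideways.
- lid_edge (a point): Middle of the lid's free edge, 170 mm from the hinge line, at mid-thickness; free to be hooked from behind or pinched. The lid is an aluminium plate 158 long x 110 wide x 12 thick, 0.35 kg, with a round window.
- puck: Steel sample puck, 40 diameter x 16 high, loose, already in the well on the sprung stage, standing about 9 mm proud. Origin: centre of its underside.
- rack: Grey plastic pin rack fixed to the bench, 160 (x) x 60 (y) x 50 high. Origin: centre of its underside. Its two 18 mm holes lie at x = -40 and x = +40 on its x axis; each holds one pin hanging upright by its collar.
- pin: The slim steel locating pin, upright, round, 0.12 kg. Origin: on its axis at the underside of its collar; z up. Below: shank 10 diameter, 40 long, tapered over the last 8 mm to 5 mm. Above: collar 32 diameter x 5 high, then a dark round knob 18 diameter x 36 high (5 to 41 above the origin). It may be in either hole of the rack.
- pin_tip (a point): Centre of the slim pin's lower end, 40 below its origin.
- thick_pin: The other pin, not to be used: knob 30 diameter, shank 15 diameter (too thick for the cell's holes), otherwise as the slim pin. In the other hole of the rack; leave it there.
- jar: White plastic jar, 56 diameter x 70 high. Bystander. Origin: centre of its underside.
- puck_box: Clear open box with spare pucks, 100 x 130 x 35 high. Bystander. Origin: centre of its underside.
- mouse: Black computer mouse, about 80 x 62 x 33 high. Bystander. Origin: at its underside.
Mind the look-alikes: they are no part of the job. What is meant by the cell is not purple, and is the larger of those in its own colour.

How it is judged:
On the way, in this order (a step that is already met when the one before it is completed fails the run):
1. the lid is down on the puck (ajar or shut) while the slim pin is not yet in the cell (value of joint lid below 0.16 rad and horizontal distance between pin and cell_hole above 0.03 m), for 0.2 s.
2. the slim pin's tip has passed through the lid into the lower half's hole (value of joint lid below 0.16 rad and horizontal distance between pin_tip and cell_hole below 0.006 m and z of pin_tip in the frame of cell_hole below -0.004 m), for 0.1 s.
At the end, for the whole second after the job is handed in: Lid under 0.02 rad; slim pin upright (0.12 rad) through both holes, tip within 5 mm of the hole axis and over 22 mm below the lower half's top, collar within 3 mm of the lid, pressing on the cell with over 2 N, still held by the fingers (over 2 N), at rest (under 20 mm/s) (value of joint lid below 0.02 rad and horizontal distance between pin_tip and cell_hole below 0.005 m and z of pin_tip in the frame of cell_hole below -0.022 m and z of pin in the frame of lid_hole below 0.003 m and angle between the z axis of pin and the z axis of cell, either way round below 0.12 rad and contact force between pin and cell above 2 N and contact force between the fingers and pin above 2 N and linear speed of pin below 0.02 m/s); the arm keeps its last pose, push and grip.
It fails at once if the thick pin is disturbed (distance of thick_pin from where it was at the start of the episode above 0.02 m).
It fails at once if the jar is disturbed (distance of jar from where it was at the start of the episode above 0.03 m).
It fails at once if the box of pucks is disturbed (distance of puck_box from where it was at the start of the episode above 0.03 m).
It fails at once if the mouse is disturbed (distance of mouse from where it was at the start of the episode above 0.03 m).
It also fails if it takes over 50 s, if anything falls off the work surface, if the arm or the gripper's body presses on something with over 40 N, if the wrist force passes 120 N, or if a joint passes its speed limit or range.

## Robot

A 6-joint arm with a two-finger parallel gripper is mounted at the origin on the work surface. World frame = base frame: x ahead of the robot, y to its left, z up, the work surface at z = 0. Lengths are in m, angles in rad, forces in N, time in s.
With the tool pointing down it reaches from about 0.3 to 0.775 m from the base axis. Payload 14.6 kg.
Tool frame: the origin (TCP) lies midway between the tips of the shut fingers; the grasp point (between the pads) lies 19 mm behind it; y points along the fingers, z is the direction in which the jaws open and shut, and the axes are right-handed (so a half turn about y gives the same grasp; the last joint's range is limited). The gripper opens to 85 mm and grips with 20 to 120 N. Pads are 22 mm wide; open, the fingers measure 114 mm over their backs; the gripper's body (76 mm by 85 mm) begins 54 mm behind the grasp point. The pads swing forward as they close: fully open they stand 13 mm farther back than shut.
Start: joints at [-1.252, 0.3, 1.521, -0, 1.321, -0.067], TCP at [0.207, -0.51, 0.231] pointing down, gripper open.
Joint ranges: [-3.03, 3.03], [-0.79, 2.21], [0.23, 2.52], [-1.04, 4.18], [0, 3.07], [-2.55, 2.55]. Speed limits (rad/s): [2.22, 2.22, 2.57, 3.14, 3.14, 3.14].

## Interface

Orientations are given as a unit quaternion [x, y, z, w].
In Python, from plant import observe, camera, close_job gives the robot as it stands. The module is installed in compiled form; this text tells all that it offers.
- The arm moves only by the shell command python3 -m inch 'ROWS' [OPENING] [FORCE]. ROWS is JSON, a list of rows, each a list of 2 entries, a list of its own where there are three numbers: the shift along the world's x, y, z in m, then the turn about the world's z in rad. In form: [[[x, y, z], yaw], ...]. A call has 1 to 20 rows; each row shifts and turns the commanded pose from where the row before left it; what a row does not reach is not made up. A row lasts 1/12 s, in which the tool goes at most 41.7 mm and 7.16 degrees, less where a joint would pass 70% of its speed; a pose out of reach is approached as far as the arm can. A call with a gripper value outside its range is refused whole. OPENING is the opening, from 0 (shut) to 1 (fully open), set as the call begins (- or left out, the last holds). The fingers move at their own pace and stop on an object; FORCE is the grip in N (left out, the last holds). Time passes only in rows, so rows that do not move let the fingers close. It gives the time, the measured TCP pose, the force and the opening at its end, in the units of the state.
- observe(): the state, without advancing time (a new reading comes with each control period).
- camera(name): name is "side" or "top" or "wrist"; returns a dict with "img" (480x640x3 uint8, red, green, blue), "z_map" (480x640 float32, m along the optical axis (not along the pixel's ray), 0 where there is no reading), "K" (3x3 intrinsics, pixels), "dist_coeffs" ([k1, k2, p1, p2, k3] as OpenCV has them; the pictures are not rectified), "eye" and "orientation" of the camera in the world. Camera axes: x right, y down, z forward; pixel columns grow to the right and rows downward; lengths in m; the calibration is good to about 2 mm. A picture is of the moment at which its call begins.
- close_job(): hands the job in, once; it reports no verdict.
The state is a dict: "time": time; "joint_pos": joint angles; "joint_vel": joint speeds; "effort": joint torques, N m; "tcp_pos": TCP position; "tcp_rot": TCP orientation; "contact_force": force on the tool from outside, world axes, zero at the start; "torque": the same for the moment, N m; "gripper_width": finger opening in m.
Only numpy, scipy, OpenCV 4.12 (cv2) and the standard library are available. Lean on these libraries where they do the work, as an engineer would, in place of code of your own. Each camera call takes 0.05 s, during which the arm holds its last target. There are 200 camera calls.

## Working session

There is one attempt and no reset: what is moved stays moved. The work goes in short steps, Python scripts to look and compute and a shell command to move; the robot and the scene stay as the last step left them, time stands still between calls to the robot, and variables do not carry over. Pictures are saved under pics/ and viewed, about 8 in all and at most 12, crops included, and the job is handed in when it is done.

```bash
mkdir -p pics
cat > h.py <<'E'
import numpy as np, cv2
from scipy.spatial.transform import Rotation as R
from plant import observe, camera, close_job
def save(c,name,crop=None,scale=1):
    im=c["img"]
    if crop: a,b,x,y=crop; im=im[b:y,a:x]
    im=cv2.resize(im,None,fx=scale,fy=scale,interpolation=cv2.INTER_CUBIC)
    cv2.imwrite("pics/"+name,cv2.cvtColor(im,cv2.COLOR_RGB2BGR))
def rot(c):
    o=np.array(c["orientation"],float)
    return o if o.shape==(3,3) else R.from_quat(o).as_matrix()
def rays(c,uv):
    p=cv2.undistortPoints(np.array(uv,float).reshape(-1,1,2),np.array(c["K"]),np.array(c["dist_coeffs"])).reshape(-1,2)
    return np.c_[p,np.ones(len(p))]@rot(c).T
def onplane(c,uv,z):
    d=rays(c,uv); e=np.array(c["eye"]); return e+d*((z-e[2])/d[:,2])[:,None]
def depthpt(c,uv):
    uv=np.array(uv).reshape(-1,2); i=np.round(uv).astype(int)
    return np.array(c["eye"])+rays(c,uv)*c["z_map"][i[:,1],i[:,0]][:,None]
def cloud(c):
    v,u=np.mgrid[0:480,0:640]; uv=np.c_[u.ravel(),v.ravel()]
    P=(np.array(c["eye"])+rays(c,uv)*c["z_map"].ravel()[:,None]).reshape(480,640,3); P[c["z_map"]==0]=np.nan; return P
E
python3 - <<'E'
from h import *
s=observe(); print({k:np.round(v,3).tolist() for k,v in s.items()})
for n in("top","side","wrist"):
    c=camera(n); print(n,np.round(c["eye"],3),np.round(rot(c)[:,2],2),c["K"][0][0])
    np.save(n+".npy",c,allow_pickle=True); save(c,n+"0.png")
E
```

```text
{'time': 0.0, 'joint_pos': [-1.252, 0.3, 1.522, -0.0, 1.321, -0.067], 'joint_vel': [0.0, 0.0, -0.0, -0.0, -0.001, 0.001], 'effort': [-0.003, -54.35, -36.18, -0.0, 0.004, 0.0], 'tcp_pos': [0.207, -0.509, 0.231], 'tcp_rot': [-0.136, 0.694, -0.694, 0.136], 'contact_force': [-0.291, -0.177, -1.171], 'torque': [0.032, 0.001, -0.045], 'gripper_width': 0.085}
top [0.344 0.009 1.478] [ 0.11 -0.01 -0.99] 550.1654785592317
side [0.259 0.573 0.7  ] [ 0.27 -0.63 -0.73] 438.59564109665325
wrist [ 0.281 -0.479  0.373] [-0.29 -0.12 -0.95] 370.8082774846281
```

View pics/top0.png

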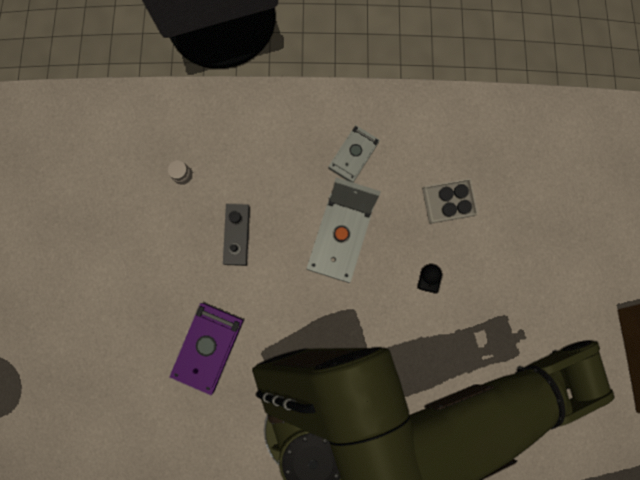

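View pics/side0.png

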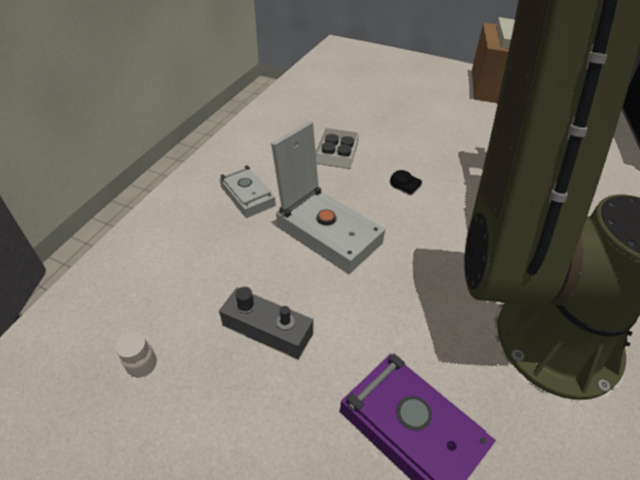

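The top view shows three cell-like things: the purple one at (206,346), a small silver one at (355,153), and a large silver one at (340,235) with its lid open and an orange puck. I choose the large silver one. The rack holds two pins: one with a large knob at (235,216), which is the thick one, and one with a small knob at (234,248), which is the slim one. Other objects are the jar (179,171), box (450,200) and mouse (430,276).

```bash
cat > m.py <<'E'
from h import *
t=np.load("top.npy",allow_pickle=True).item(); s=np.load("side.npy",allow_pickle=True).item()
def rect(P,m,lab):
    q=P[m][:,:2]; (c,sz,a)=cv2.minAreaRect((q*1000).astype(np.float32)); print(lab,len(q),np.round(c,1),np.round(sz,1),round(a,1),"z",np.round(np.nanmedian(P[m][:,2])*1000,1))
for n,c in(("top",t),("side",s)):
    P=cloud(c); Z=P[...,2]
    if n=="top": W={"rack":(215,195,258,275),"cell":(295,170,390,290)}
    else: W={"rack":(210,280,320,360),"cell":(265,185,392,275)}
    for k,(a,b,x,y) in W.items():
        m=np.zeros(Z.shape,bool); m[b:y,a:x]=1
        m&=(Z>0.038)&(Z<0.054); m=cv2.morphologyEx(m.astype(np.uint8),cv2.MORPH_OPEN,np.ones((3,3)))>0
        rect(P,m,n+" "+k)
    a,b,x,y=W["rack"]; m=np.zeros(Z.shape,bool); m[b-25:y,a:x]=1; m&=(Z>0.075)&(Z<.13)
    nn,lab,st,ce=cv2.connectedComponentsWithStats(m.astype(np.uint8))
    for i in range(1,nn):
        if st[i,4]>8: rect(P,lab==i,f"{n} knob {ce[i].round(1)}")
    # lid cloud
    a,b,x,y=(315,165,395,225) if n=="top" else (265,115,325,210)
    m=np.zeros(Z.shape,bool); m[b:y,a:x]=1; m&=(Z>.08)&(Z<.26)
    q=P[m]; c0=q.mean(0); n_=np.linalg.svd(q-c0,full_matrices=False)[2][2]; print("lid",len(q),c0.round(3),"normal",n_.round(3),"zmax",q[:,2].max().round(3), q[q[:,2]>q[:,2].max()-.015].mean(0).round(3))
# colour: puck orange in both
for n,c in(("top",t),("side",s)):
    h=cv2.cvtColor(c["img"],cv2.COLOR_RGB2HSV); m=cv2.inRange(h,(3,120,80),(18,255,255)); m[:, 400:]=0
    nn,lab,st,ce=cv2.connectedComponentsWithStats(m); i=1+np.argmax(st[1:,4]); print(n,"puck",ce[i],st[i,4],onplane(c,ce[i],.054).round(4), depthpt(c,ce[i]).round(4))
E
python3 m.py
python3 - <<'E'
from h import *
t=np.load("top.npy",allow_pickle=True).item(); s=np.load("side.npy",allow_pickle=True).item()
a=cv2.resize(t["img"][165:295,210:400],(570,390),interpolation=cv2.INTER_CUBIC)
b=cv2.resize(s["img"][280:360,210:330],(570,380)); b=cv2.resize(s["img"][220:360,200:400],(570,400))[:200*2]
cv2.imwrite("pics/crop1.png",cv2.cvtColor(np.vstack([a,b])[:790],cv2.COLOR_RGB2BGR)[:600] if 0 else cv2.resize(cv2.cvtColor(np.vstack([a,b]),cv2.COLOR_RGB2BGR),None,fx=.75,fy=.75))
E
```

```text
top rack 734 [517.5 207.1] [ 61.3 159.6] 88.8 z 50.1
top cell 2918 [501.4 -62.6] [120.1 188. ] 73.1 z 45.5
top knob [234.4 216. ] 115 [557.9 205.7] [29.4 27.1] 46.0 z 90.8
top knob [233.3 247. ] 45 [477.7 206.2] [15.5 16.7] 1.1 z 91.2
lid 1049 [ 0.602 -0.093  0.169] normal [-0.947  0.286  0.146] zmax 0.228 [ 0.611 -0.096  0.22 ]
side rack 2212 [515.7 209.3] [ 62.4 161.7] 88.8 z 50.0
side cell 3478 [511.4 -66.4] [124.2 211.5] 73.2 z 45.6
side knob [244.1 295.2] 280 [554.9 208.8] [29.4 29.8] 37.0 z 90.6
side knob [284.4 311.8] 116 [475.7 209.7] [15.6 17.3] 46.2 z 90.0
lid 2609 [ 0.601 -0.087  0.158] normal [-0.947  0.297  0.122] zmax 0.223 [ 0.609 -0.09   0.217]
top puck [341.25757576 233.10606061] 132 [[ 0.5213 -0.0698  0.054 ]] [[ 0.5215 -0.07    0.0518]]
side puck [326.06034483 215.01724138] 116 [[ 0.52   -0.0686  0.054 ]] [[ 0.5197 -0.0677  0.0549]]
```

View pics/crop1.png

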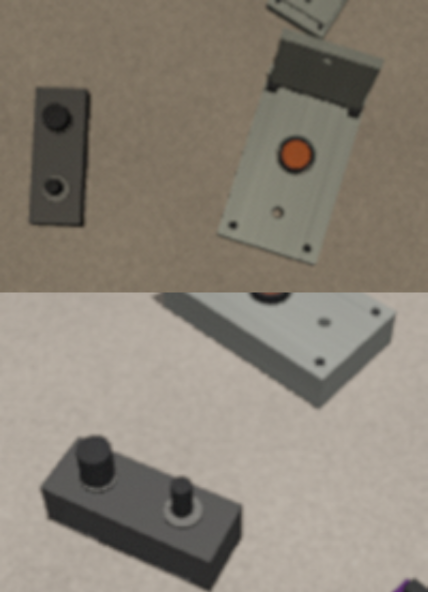

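The crop confirms the choices: the silver cell with the orange puck at (296,155), and the slim knob with the visible silver collar at (54,187) in the lower hole of the rack. The cell's yaw is about -0.294, its hinge is near (0.592, -0.091), and the lid stands at about 1.70 rad. First I go behind the lid with shut fingers.

```bash
python3 -m inch '[[[0.0254,0.022,0.005],-0.0215],[[0.0254,0.022,0.005],-0.0215],[[0.0254,0.022,0.005],-0.0215],[[0.0254,0.022,0.005],-0.0215],[[0.0254,0.022,0.005],-0.0215],[[0.0254,0.022,0.005],-0.0215],[[0.0254,0.022,0.005],-0.0215],[[0.0254,0.022,0.005],-0.0215],[[0.0254,0.022,0.005],-0.0215],[[0.0254,0.022,0.005],-0.0215],[[0.0254,0.022,0.005],-0.0215],[[0.0254,0.022,0.005],-0.0215],[[0.0254,0.022,0.005],-0.0215],[[0.0254,0.022,0.005],-0.0215],[[0.0254,0.022,0.005],-0.0215],[[0.0254,0.022,0.005],-0.0215],[[0.0254,0.022,0.005],-0.0215],[[0.0254,0.022,0.005],-0.0215],[[0,0,0],0],[[0,0,0],0]]' 0 40
```

```text
time: 1.82
tcp_pos: [0.6649, -0.1123, 0.3201]
tcp_rot: [-0.001, 0.707, -0.707, -0.0]
contact_force: [-0.0, 0.3, -0.6]
gripper_width: 0.0003
```

```bash
python3 -m inch '[[[0,0,-0.029],0],[[0,0,-0.029],0],[[0,0,-0.029],0],[[0,0,-0.029],0],[[0,0,-0.029],0],[[0,0,0],0],[[0,0,0],0],[[-0.0115,0.0035,0],0],[[-0.0115,0.0035,0],0],[[-0.0115,0.0035,0],0],[[-0.0115,0.0035,0],0]]'
python3 - <<'E'
from h import *
c=camera("side"); save(c,"side1.png",(220,60,420,210),3)
E
```

```text
time: 2.73
tcp_pos: [0.6184, -0.1001, 0.1796]
tcp_rot: [-0.002, -0.707, 0.707, -0.001]
contact_force: [2.1, -0.8, 3.4]
gripper_width: 0.0
```

View pics/side1.png

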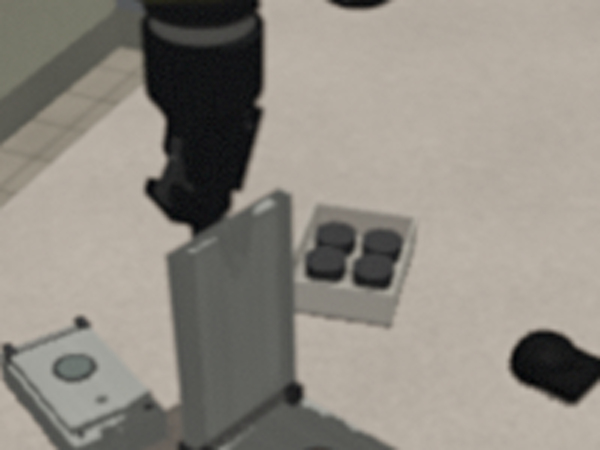

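The fingers stand behind the lid's upper part (crop 210,225), and the force says contact has begun. I keep pulling.

```bash
python3 -m inch '[[[-0.0086,0.0026,0],0],[[-0.0086,0.0026,0],0],[[-0.0086,0.0026,0],0],[[-0.0086,0.0026,0],0],[[-0.0086,0.0026,0],0],[[-0.0086,0.0026,0],0],[[0,0,0],0]]';python3 -m inch '[[[-0.0086,0.0026,0],0],[[-0.0086,0.0026,0],0],[[-0.0086,0.0026,0],0],[[-0.0086,0.0026,0],0],[[-0.0086,0.0026,0],0],[[-0.0086,0.0026,0],0],[[0,0,0],0],[[0,0,0],0]]'
python3 - <<'E'
from h import *
c=camera("side"); save(c,"side2.png",(220,60,420,210),3)
E
```

```text
time: 3.37
tcp_pos: [0.5666, -0.0842, 0.1787]
tcp_rot: [-0.001, -0.707, 0.707, -0.001]
contact_force: [-0.1, -0.0, 0.9]
gripper_width: -0.0002
time: 4.03
tcp_pos: [0.5155, -0.0686, 0.1772]
tcp_rot: [-0.001, -0.707, 0.707, -0.0]
contact_force: [-0.3, -0.6, -0.6]
gripper_width: 0.0002
```

View pics/side2.png

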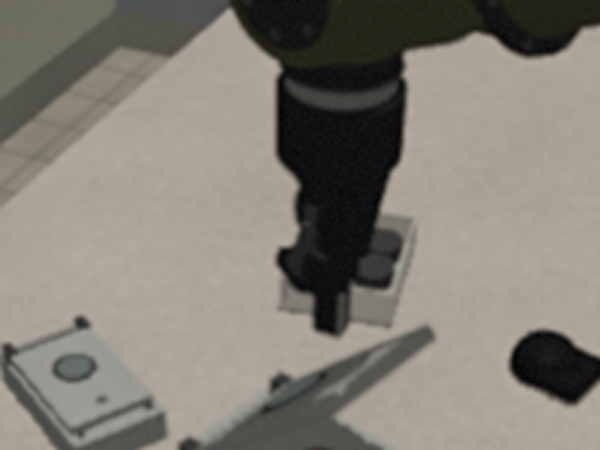

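The lid has come away from the fingers and is sinking by itself. Next is a position above the slim pin, then a look with the wrist camera.

```bash
python3 -m inch '[[[-0.0039,0.0276,0],0],[[-0.0039,0.0276,0],0],[[-0.0039,0.0276,0],0],[[-0.0039,0.0276,0],0],[[-0.0039,0.0276,0],0],[[-0.0039,0.0276,0],0],[[-0.0039,0.0276,0],0],[[-0.0039,0.0276,0],0],[[-0.0039,0.0276,0],0],[[-0.0039,0.0276,0],0],[[0,0,0],0],[[0,0,0],0],[[0,0,0],0],[[0,0,0],0]]' 0.65
cat > lid.py <<'E'
from h import *
# lid plane/angle and hole from the side and top cameras
u=np.array([np.cos(-.2945),np.sin(-.2945),0]); v=np.array([-u[1],u[0],0]); C=np.array([.5112,-.0665,0])
for n in("side","top"):
    c=camera(n); np.save(n+"b.npy",c,allow_pickle=True); P=cloud(c)-C; a=P@u; b=P@v
    m=(a>-.07)&(a<.06)&(abs(b)<.045)&(P[...,2]>.05)&(P[...,2]<.2)
    if m.sum()<50: print(n,"few",m.sum()); continue
    k=np.polyfit(a[m],P[...,2][m],1); print(n,m.sum(),"lid angle",-np.arctan(k[0]).round(4),"z at hole",np.polyval(k,-.06).round(4),"z at hinge",np.polyval(k,.085).round(4))
E
python3 lid.py
python3 - <<'E'
from h import *
c=camera("wrist"); np.save("wristb.npy",c,allow_pickle=True); save(c,"wrist1.png")
print(c["eye"])
P=cloud(c); Z=P[...,2]; m=(Z>.083)&(Z<.1)
nn,lab,st,ce=cv2.connectedComponentsWithStats(m.astype(np.uint8))
for i in range(1,nn):
    if st[i,4]>60:
        q=P[lab==i]; print(ce[i].round(1),st[i,:5],q.mean(0).round(4),q.min(0).round(4),q.max(0).round(4))
E
```

```text
time: 5.25
tcp_pos: [0.4764, 0.2069, 0.1763]
tcp_rot: [-0.001, -0.707, 0.707, 0.001]
contact_force: [0.9, -0.1, -0.1]
gripper_width: 0.0552
side 1547 lid angle 0.0941 z at hole 0.0733 z at hinge 0.0596
top 1692 lid angle 0.0971 z at hole 0.0732 z at hinge 0.0591
[0.55669908 0.20697558 0.31840042]
[316.6 113.5] [ 292   87   50   54 2070] [0.5563 0.2076 0.0904] [0.5411 0.1931 0.0873] [0.5711 0.2221 0.0928]
[315.7 240.9] [302 227  28  29 602] [0.4773 0.2083 0.0898] [0.4674 0.1996 0.083 ] [0.4853 0.2173 0.0925]
```

View pics/wrist1.png

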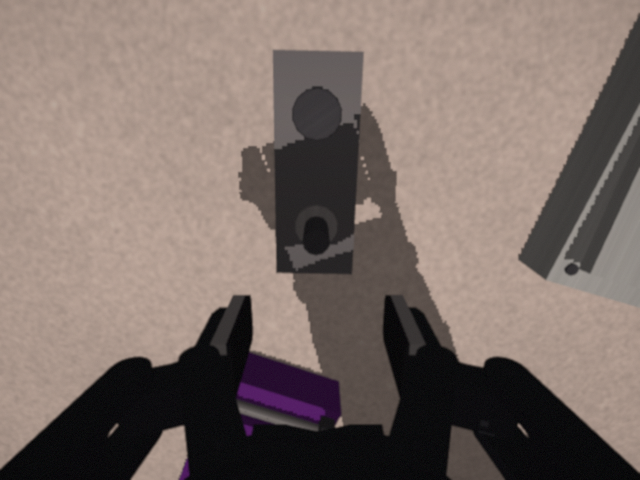

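The wrist view shows the slim knob at (316,235), centred between the fingers, with the thick one at (316,113) and clear. The lid rests ajar at about 0.095 rad. I go down and grip.

```bash
python3 -m inch '[[[0,0.0014,-0.02],0],[[0,0,-0.02],0],[[0,0,-0.02],0],[[0,0,-0.02],0],[[0,0,-0.02],0],[[0,0,-0.017],0],[[0,0,0],0],[[0,0,0],0]]' ; python3 -m inch '[[[0,0,0],0],[[0,0,0],0],[[0,0,0],0],[[0,0,0],0],[[0,0,0],0],[[0,0,0],0],[[0,0,0],0],[[0,0,0],0]]' 0 60;  python3 -m inch '[[[0,0,0.005],0],[[0,0,0.02],0],[[0,0,0.02],0],[[0,0,0.02],0],[[0,0,0.02],0],[[0,0,0.015],0],[[0,0,0],0],[[0,0,0],0]]'
python3 - <<'E'
from h import *
c=camera("side"); np.save("sidec.npy",c,allow_pickle=True); save(c,"side3.png",(180,180,380,330),3); s=observe();print(np.round(s["tcp_pos"],4),s["contact_force"])
E
```

```text
time: 6.07
tcp_pos: [0.4759, 0.2086, 0.0592]
tcp_rot: [-0.0, -0.707, 0.707, 0.001]
contact_force: [-0.3, -0.9, 0.2]
gripper_width: 0.0554
time: 6.73
tcp_pos: [0.4765, 0.2092, 0.0605]
tcp_rot: [0.001, 0.707, -0.707, 0.0]
contact_force: [-1.7, -1.2, 7.2]
gripper_width: 0.0164
time: 7.4
tcp_pos: [0.4761, 0.2091, 0.1597]
tcp_rot: [0.001, 0.707, -0.707, 0.0]
contact_force: [-0.2, -0.1, -2.2]
gripper_width: 0.0164
[0.4757 0.2089 0.1587] [-0.28152712  0.88844167 -0.77798555]
```

View pics/side3.png

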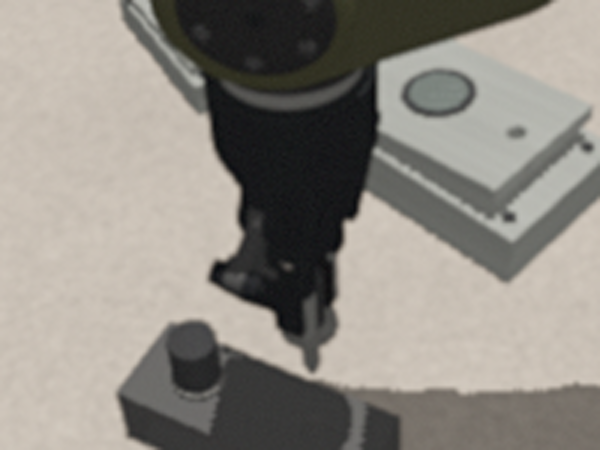

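The pin is held: the collar and tapered shank show below the fingers at (313,345), and the thick pin is untouched at (192,350). The lid rests on the puck with its hole at (517,131). Next I locate the lid hole in both fixed views.

```bash
cat > hole.py <<'E'
from h import *
u=np.array([np.cos(-.2945),np.sin(-.2945),0]); C=np.array([.5112,-.0665,0]); print("model",(C-.06*u).round(4))
def blob(c,p,r,z,neg=True):
    g=cv2.cvtColor(c["img"],cv2.COLOR_RGB2GRAY).astype(float); x,y=np.round(p).astype(int); w=g[y-r:y+r+1,x-r:x+r+1]
    d=np.clip(np.median(w)-w-12,0,None); n,lab=cv2.connectedComponents((d>0).astype(np.uint8)); i=lab.flat[d.argmax()]; d=d*(lab==i)
    vv,uu=np.mgrid[-r:r+1,-r:r+1]; q=np.array([x+(uu*d).sum()/d.sum(),y+(vv*d).sum()/d.sum()]); return q,onplane(c,q,z)[0],(d>0).sum()
t=np.load("topb.npy",allow_pickle=True).item(); s=np.load("sidec.npy",allow_pickle=True).item()
def proj(c,X):
    Rm=rot(c).T; return cv2.projectPoints(np.array(X,float).reshape(1,3),cv2.Rodrigues(Rm)[0],-Rm@np.array(c["eye"]),np.array(c["K"]),np.array(c["dist_coeffs"]))[0].ravel()
H=C-.06*u+[0,0,.073]
T=[]
for n,c in(("top",t),("side",s)):
    q,X,k=blob(c,proj(c,H),7,.073); print(n,"pred",proj(c,H).round(1),"found",q.round(2),k,X.round(4)); T.append((np.array(c["eye"]),rays(c,q)[0]))
A=sum(np.eye(3)-np.outer(d,d)/(d@d) for e,d in T); b=sum((np.eye(3)-np.outer(d,d)/(d@d))@e for e,d in T); print("tri",np.linalg.solve(A,b).round(4))
tip=onplane(s,[284.3,302.7],.109)[0]; print("tip side ~",tip.round(4))
E
python3 hole.py
```

```text
model [ 0.4538 -0.0491  0.    ]
top pred [333.4 258.2] found [334.21 257.31] 27 [ 0.4562 -0.0511  0.073 ]
side pred [352.  223.5] found [351.79 223.76] 33 [ 0.454  -0.0482  0.073 ]
tri [ 0.4558 -0.0515  0.0696]
tip side ~ [0.4755 0.2083 0.109 ]
```

```bash
python3 -m inch '[[[-0.0021,-0.0259,0],0],[[-0.0021,-0.0259,0],0],[[-0.0021,-0.0259,0],0],[[-0.0021,-0.0259,0],0],[[-0.0021,-0.0259,0],0],[[-0.0021,-0.0259,0],0],[[-0.0021,-0.0259,0],0],[[-0.0021,-0.0259,0],0],[[-0.0021,-0.0259,0],0],[[-0.0021,-0.0259,0],0],[[0,0,-0.01],0],[[0,0,-0.01],0],[[0,0,0],0],[[0,0,0],0],[[0,0,0],0]]'
python3 - <<'E'
from h import *
w=camera("wrist"); np.save("wristd.npy",w,allow_pickle=True); s=camera("side"); np.save("sided.npy",s,allow_pickle=True)
a=cv2.resize(w["img"][120:340,200:440],(600,550),interpolation=cv2.INTER_CUBIC)
b=cv2.resize(s["img"][160:260,310:400],(200,222)); b=cv2.copyMakeBorder(b,0,328,0,0,cv2.BORDER_CONSTANT)
cv2.imwrite("pics/ins1.png",cv2.cvtColor(np.hstack([a,b]),cv2.COLOR_RGB2BGR)); o=observe(); print(np.round(o["tcp_pos"],4),o["contact_force"])
E
```

```text
time: 8.7
tcp_pos: [0.455, -0.0492, 0.1391]
tcp_rot: [-0.0, 0.707, -0.707, -0.0]
contact_force: [0.3, -0.0, -1.5]
gripper_width: 0.0159
[ 0.4552 -0.0494  0.1395] [ 0.44095754 -0.03074341 -0.66571771]
```

View pics/ins1.png

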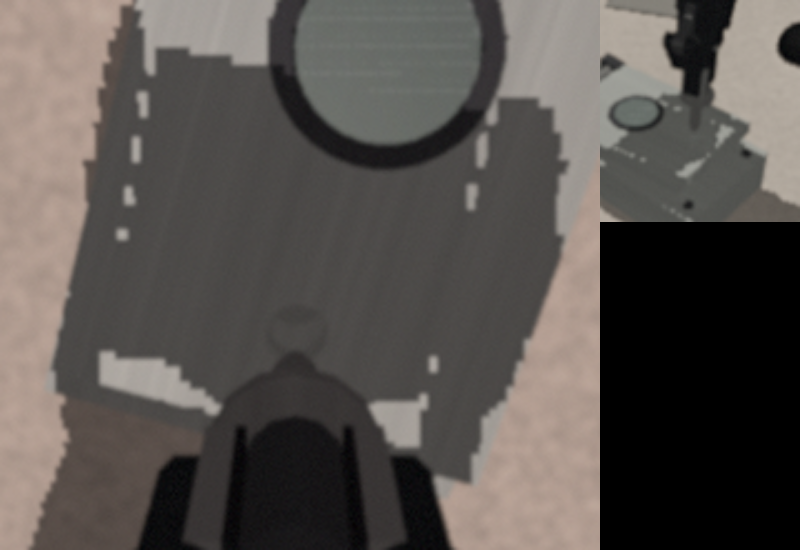

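In the wrist crop the lid hole shows as a circle at (297,328). The pin's tip is just below it at (294,353), and the collar's arc is centred at x≈294.

Run:
```python
from h import *
w=np.load("wristd.npy",allow_pickle=True).item()
f=lambda x,y:(200+x/2.5-.3,120+y/2.5-.3)
H=onplane(w,[f(297,305),f(297,353),f(268,328),f(326,328)],.0735); print("hole edges",H.round(4).tolist(),H.mean(0).round(4))
for z in(.087,.089,.091): print("tip far edge",z,onplane(w,[f(294,352)],z).round(4))
P=cloud(w); 
# collar top points (z ~ .134) and knob/pin
m=(P[...,2]>.128)&(P[...,2]<.137); m[:,:270]=0; m[:,365:]=0
q=P[m]; print("collar cloud",len(q),q.min(0).round(4),q.max(0).round(4),np.median(q[:,2]))
v,uu=np.where(m); 
m2=(P[...,2]>.085)&(P[...,2]<.127); m2[:,:270]=0;m2[:,365:]=0; print("shank",m2.sum(),P[m2].min(0).round(4) if m2.any() else 0,P[m2].max(0).round(4) if m2.any() else 0)
```

```text
hole edges [[0.4627, -0.0495, 0.0735], [0.4504, -0.0495, 0.0735], [0.4569, -0.0425, 0.0735], [0.4569, -0.0564, 0.0735]] [ 0.4567 -0.0495  0.0735]
tip far edge 0.087 [[ 0.4562 -0.0488  0.087 ]]
tip far edge 0.089 [[ 0.457  -0.0488  0.089 ]]
tip far edge 0.091 [[ 0.4578 -0.0488  0.091 ]]
collar cloud 1204 [ 0.4567 -0.0636  0.1281] [ 0.4707 -0.0343  0.137 ] 0.13284245539220582
shank 83 [ 0.4561 -0.0535  0.0906] [ 0.46   -0.0443  0.104 ]
```

```bash
python3 -m inch '[[[0.0013,-0.0003,-0.003],0],[[0,0,-0.005],0],[[0,0,-0.005],0],[[0,0,-0.005],0],[[0,0,-0.003],0],[[0,0,0],0],[[0,0,0],0]]'; python3 -m inch '[[[0,0,-0.004],0],[[0,0,-0.004],0],[[0,0,-0.004],0],[[0,0,0],0],[[0,0,0],0]]'; python3 lid.py
```

```text
time: 9.38
tcp_pos: [0.4562, -0.0503, 0.1181]
tcp_rot: [0.0, 0.707, -0.707, -0.001]
contact_force: [0.2, 0.2, -1.3]
gripper_width: 0.0162
time: 9.8
tcp_pos: [0.4561, -0.0502, 0.106]
tcp_rot: [0.0, 0.707, -0.707, -0.001]
contact_force: [-0.3, 0.3, -0.8]
gripper_width: 0.0164
side 1783 lid angle 0.394 z at hole 0.0986 z at hinge 0.0383
top 507 lid angle 0.107 z at hole 0.0737 z at hinge 0.0581
```

There is no contact force with the tip about 18 mm into the lid. I continue into the lower half.

```bash
python3 -m inch '[[[0,0,-0.003],0],[[0,0,-0.003],0],[[0,0,-0.003],0],[[0,0,-0.003],0],[[0,0,0],0],[[0,0,0],0]]'; python3 -m inch '[[[0,0,-0.003],0],[[0,0,-0.003],0],[[0,0,0],0],[[0,0,0],0],[[0,0,0],0]]'
```

```text
time: 10.4
tcp_pos: [0.456, -0.0502, 0.094]
tcp_rot: [0.0, 0.707, -0.707, -0.001]
contact_force: [-3.6, 0.7, 0.9]
gripper_width: 0.0164
time: 10.82
tcp_pos: [0.4561, -0.0502, 0.0882]
tcp_rot: [0.0, 0.707, -0.707, -0.001]
contact_force: [-4.9, 2.7, 0.0]
gripper_width: 0.0166
```

The tip is about 7 mm inside the lower half, and a side force points along -x/+y, so I ease that way.

```bash
python3 -m inch '[[[-0.0008,0.0005,0],0],[[0,0,0],0],[[0,0,0],0]]'; python3 -m inch '[[[0,0,-0.003],0],[[0,0,-0.003],0],[[0,0,0],0],[[0,0,0],0]]'
```

```text
time: 11.07
tcp_pos: [0.4557, -0.0498, 0.0884]
tcp_rot: [-0.001, -0.707, 0.707, 0.0]
contact_force: [-1.8, 0.1, -0.7]
gripper_width: 0.0159
time: 11.4
tcp_pos: [0.4553, -0.0497, 0.0819]
tcp_rot: [0.0, 0.707, -0.707, -0.001]
contact_force: [-2.2, 0.1, -2.4]
gripper_width: 0.0165
```

```bash
python3 -m inch '[[[-0.0004,0,-0.003],0],[[0,0,-0.003],0],[[0,0,0],0],[[0,0,0],0]]'; python3 -m inch '[[[-0.0003,0,-0.003],0],[[0,0,-0.003],0],[[0,0,0],0],[[0,0,0],0],[[0,0,0],0]]'
```

```text
time: 11.73
tcp_pos: [0.4551, -0.0498, 0.0761]
tcp_rot: [0.0, 0.707, -0.707, -0.0]
contact_force: [-1.1, -0.0, -0.9]
gripper_width: 0.0164
time: 12.15
tcp_pos: [0.4548, -0.0498, 0.0703]
tcp_rot: [0.0, 0.707, -0.707, -0.0]
contact_force: [-0.6, 1.4, 1.7]
gripper_width: 0.0166
```

```bash
for i in 1 2 3; do python3 -m inch '[[[0,0,-0.001],0],[[0,0,-0.001],0],[[0,0,0],0],[[0,0,0],0],[[0,0,0],0]]' | sed -n '2p;4p'; done
python3 - <<'E'
from h import *
s=camera("side"); np.save("sidee.npy",s,allow_pickle=True); save(s,"side5.png",(260,160,400,270),5)
E
```

```text
tcp_pos: [0.4547, -0.0497, 0.0684]
contact_force: [-3.8, 1.4, 4.7]
tcp_pos: [0.4549, -0.0497, 0.0678]
contact_force: [-14.2, 4.0, 29.7]
tcp_pos: [0.4551, -0.0498, 0.0675]
contact_force: [-28.0, 6.0, 60.7]
```

View pics/side5.png

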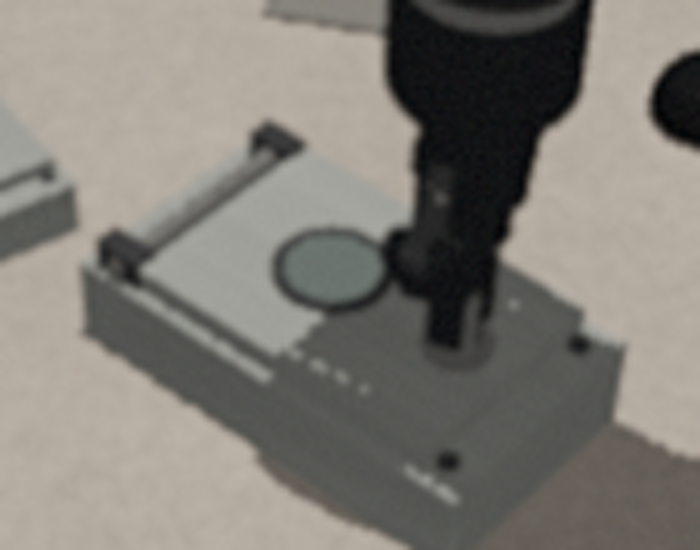

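The lid lies flush and the collar is on it at (460,350). The load of 60 N is more than needed, so I back off to about 20 N. I also bias the pin slightly sideways, so that it bears on the lower half's hole wall as well as on the lid.

```bash
python3 -m inch '[[[0,0,-0.000],0],[[0,0,0.0015],0],[[0,0,0.0015],0],[[0,0,0],0],[[0,0,0],0],[[0,0,0],0],[[0,0,0],0]]';  python3 -m inch '[[[0.0012,0,0],0],[[0,0,0],0],[[0,0,0],0],[[0,0,0],0]]'
```

```text
time: 14.03
tcp_pos: [0.4549, -0.0498, 0.0679]
tcp_rot: [-0.001, -0.707, 0.707, 0.0]
contact_force: [-6.5, 2.0, 13.7]
gripper_width: 0.016
time: 14.37
tcp_pos: [0.4553, -0.0498, 0.0679]
tcp_rot: [0.0, -0.707, 0.707, 0.001]
contact_force: [-12.9, 2.0, 21.3]
gripper_width: 0.0166
```

```bash
python3 -m inch '[[[0,0,0],0],[[0,0,0],0],[[0,0,0],0],[[0,0,0],0],[[0,0,0],0],[[0,0,0],0],[[0,0,0],0],[[0,0,0],0],[[0,0,0],0],[[0,0,0],0],[[0,0,0],0],[[0,0,0],0]]'
python3 - <<'E'
from h import *
u=np.array([np.cos(-.2945),np.sin(-.2945),0]); v=np.array([-u[1],u[0],0]); C=np.array([.5112,-.0665,0])
c=camera("side"); save(c,"side6.png",(180,160,400,330),3.5)
P=cloud(c)-C; a=P@u; b=P@v; Z=P[...,2]
m=(a>-.08)&(a<.07)&(abs(b)<.053)&(Z>.05)&(Z<.068); k=np.polyfit(a[m],Z[m],1); print(m.sum(),"angle",-k[0],"z",np.polyval(k,[-.06,.06]))
t=cloud(camera("side"))
P=t;Z=P[...,2]
m=(Z>.083)&(Z<.1)&(abs(P[...,0]-.556)<.03)&(abs(P[...,1]-.208)<.03); print("thick",P[m].mean(0).round(4))
s=observe(); print(s["joint_vel"],s["contact_force"])
E
```

```text
time: 15.37
tcp_pos: [0.4553, -0.0498, 0.0679]
tcp_rot: [-0.0, 0.707, -0.707, -0.001]
contact_force: [-13.7, 1.7, 20.5]
gripper_width: 0.0165
1964 angle 0.002022546469689061 z [0.05877107 0.05852836]
thick [0.5541 0.2099 0.0904]
[-0.00086003 -0.00084962 -0.00017044 -0.00114361  0.00072495  0.00180608] [-14.75400849   1.74055432  20.50552708]
```

View pics/side6.png

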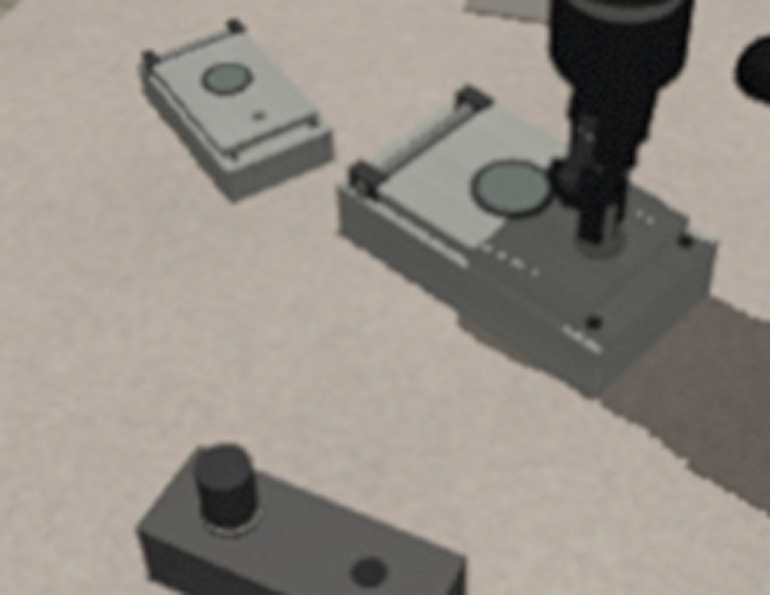

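The lid is shut with the collar down on it at (600,245). The thick pin stands in the rack at (225,490), and the slim pin's hole at (369,572) is empty. Forces are steady, so I hand in.

```bash
python3 -c "from plant import close_job; print(close_job())"
```

```text
the job is handed in; nothing more can be done
None
```

I pulled the lid over from behind with shut fingers and let it sink onto the puck, where it rested at about 0.095 rad. I then took the slim pin from the rack and pushed it through both holes until the lid was shut. The job was handed in at about 15.5 s, still gripping and pressing; the system gives no verdict.

**Last checks:**
- **Lid:** about 0.002 rad by side-camera depth, so fully shut.
- **Collar:** looks seated on the lid in the last picture; its underside worked out at about 58 mm above the bench, against 57.5 mm for the shut lid.
- **Push and grip:** about 20 N down and 14 N sideways, steady. The fingers hold the pin at 16.5 mm with a 60 N grip, and the arm is at rest.
- **Thick pin:** within 1 mm of where the same camera first placed it.
- **Jar, box and mouse:** I did not measure these again; the arm never came near them at a height where it could touch them.

**What went less cleanly:**
- **Hole position:** the top and side views disagreed by about 3 mm, so I used the wrist view.
- **Side forces on the way in:** I corrected about 1.5 mm while inserting.
- **Press overshoot:** it briefly reached about 61 N down (67 N in all at the wrist) before I eased it off. That is under the 120 N wrist limit. The 40 N limit is for the arm or gripper body; only the fingers and pin seemed to be in contact, but I could not check that directly.
- **Contact on the lower half itself:** I left a slight sideways bias so the pin would bear on the hole wall, but could not measure that force on its own.

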